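Zero the biscuit gauge and slide the sample to its detent

ROBOT

A 6-joint arm with a two-finger parallel gripper is mounted at the origin on the work surface. World frame = base frame: x ahead of the robot, y to its left, z up, the work surface at z = 0. Lengths are in m, angles in rad, forces in N, time in s.
With the tool pointing down it reaches from about 0.35 to 0.85 m from the base axis. Payload 8.1 kg.
Tool frame: the origin (TCP) lies between the finger pads; the fingertips stand 14 mm ahead of it and the grasp point (between the pads) lies 5 mm behind it (arm.tcp_to_tips is the distance from the TCP to the fingertips, in m); z points along the fingers, y is the line along which they close (so a half turn about z gives the same grasp; the last joint's range is limited). The gripper opens to 93 mm and grips with 3 to 60 N. Pads are 15 mm wide; open, the fingers measure 128 mm over their backs; the gripper's body (75 mm by 188 mm) begins 65 mm behind the grasp point.
Start: joints at [-1.411, 0.13, 1.488, -0, 1.523, -0.085], TCP at [0.145, -0.582, 0.233] pointing down, gripper open.
Joint ranges: [-2.96, 2.96], [-0.89, 2.26], [0.02, 2.5], [-1.34, 4.48], [0, 2.73], [-2.66, 2.66]. Speed limits (rad/s): [2.39, 2.39, 2.79, 3.14, 3.14, 3.14].

INTERFACE

Orientations are given as a unit quaternion [x, y, z, w].
In Python, from workcell import status, optics, workorder, arm gives the robot as it stands.
- The arm moves only by the shell command python3 -m jog 'ROWS'. ROWS is JSON, a list that holds one entry, the list of rows, each a list of 5 numbers: the opening, from 0 (shut) to 1 (fully open), then the shift along the tool's x, y, z each as a share of 0.2 m, from -1 to 1, then the turn about the tool's z as a share of pi rad, from -1 to 1. A call has 1 to 5 rows; each row is the pose to reach, as a shift and turn from the pose commanded when the call began, along the tool's axes at that moment, turning the shorter way round; what a row does not reach only later rows make up. A row lasts 1/10 s, in which the tool goes at most 50 mm and 8.59 degrees, less where a joint would pass 70% of its speed; a pose out of reach is approached as far as the arm can. A call with a number of a shift or a turn outside -1 to 1 is refused whole. A call with a gripper value outside its range is refused whole. The fingers move at their own pace and stop on an object; the grip force is fixed at half the most. Time passes only in rows, so rows that repeat a pose let the fingers close. It gives the time, the measured TCP pose, the force, the opening and the grip force at its end, in the units of the state.
- status.observe(): the state, without advancing time (a new reading comes with each control period).
- optics.camera(name): name is "side" or "top"; returns (picture, depth): 400x640x3 uint8, blue, green, red; 400x640 float32, m along the optical axis (not along the pixel's ray), 0 where there is no reading.
- optics.camera_info(name): a dict with "camera_matrix" (3x3 intrinsics, pixels), "view" (4x4, takes a point from world to camera coordinates). Camera axes: x right, y up, looking along -z (the intrinsics and any distortion apply to the point x, -y, -z); pixel columns grow to the right and rows downward; lengths in m; the calibration is good to about 2 mm. A picture is of the moment at which its call begins. camera_info takes no time and is no camera call.
- workorder.close_job(): hands the job in; it is judged then, once.
The state is a dict: "t": time; "joint_positions": joint angles; "qd": joint speeds; "joint_efforts": joint torques, N m; "tcp_pos": TCP position; "eef_rot": TCP orientation; "contact_force": force on the tool from outside, world axes, zero at the start; "ft_torque": the same for the moment, N m; "finger_gap": finger opening in m; "finger_force": force on a finger pad.
Only numpy, scipy, OpenCV 4.12 (cv2) and the standard library are available. Lean on these libraries where they do the work, as an engineer would, in place of code of your own. Each camera call takes 0.05 s, during which the arm holds its last target. There are 200 camera calls.

TASK

Get the biscuit thickness gauge ready for a reading: first turn the black zero knob on top of the gauge until its red pointer stands on the green zero mark, then slide the carriage with the sample biscuit along its rail by its blue handle until the ball detent clicks into its notch (the black line on the carriage meets the line on the orange block), without running on past it. Finish still gripping the blue handle, keeping the carriage still in the notch for the reading; leave the tub, the biscuit box and the steel disc where they are.

Things in the scene. Friction and masses are not known exactly. Their poses are not given: they have to be found in the camera images.
- station: The gauge, fixed: grey base plate 150 x 460 x 20 mm, origin at the centre of its underside. +y runs along the rail (x = 0) from the handle end to the gauge head; +x points away from the robot at yaw 0 (yaw within 0.25 rad). White gauge head, 115 (x) x 90 mm (y), 95 to 125 mm above the table, centred at y = 100 mm, with a white dial 88 mm across on top.
- zero_knob (a joint): Knob angle about the vertical, rad: 0 with the red pointer centred on the green mark (pointing to station -x), positive when it is anticlockwise of it from above. Starts at 0.5 to 1.35, so turn it clockwise. Travel -1.7 to 1.7; stays where it is left; friction about 0.04 N m.
- knob_grip (a point): Point on the knob's vertical axis, 158.5 mm above the table; axes turn with the knob, -x is the pointer direction. The knob is a black disc 48 mm across with an upright grip bar 44 mm long (along the pointer), 12 mm thick, 138.5 to 165.5 mm above the table. Grip the bar across its thickness from above.
- pointer_tip (a point): Outer tip of the red pointer on the knob, 36 mm from the knob's axis.
- zero_mark (a point): Centre of the green zero mark on the dial face, 37.5 mm from the knob's axis towards station -x. The mark is 10 mm wide.
- carriage (a joint): Position of the carriage along the rail, m, growing towards station +y; travel 0 to 0.155, starts at 0 to 0.045, notch at 0.108 to 0.132. Rubs with about 0.8 N and stays where it is left. Aluminium plate 70 (x) x 220 mm (y), top 52 mm above the table, a biscuit in a nest at its +y end, the handle at its -y end.
- handle_grip (a point): Point on the axis of the blue handle, 100 mm above the table, 20 mm below its top. An upright square post, 18 x 18 mm, faces square to station x and y, its top 120 mm above the table; on a foot 36 mm square whose top is 58 mm above the table. Free on all sides.
- groove_mark (a point): End of the black line across the carriage's top, at its near (-x) edge, 95 mm further along +y than the handle: the notch, between two ribs on the flank. Axes as the station's. Feel: some 13 mm before the notch a rib meets the ball and resists with 6 to 9 N, fading to none at 6 mm; then the ball pulls the carriage in with 2 to 3 N. Leaving the notch takes 6 to 9 N.
- ball_mark (a point): End of the black line on the orange block (26 mm along y, top 56 mm above the table) near side of the rail: the place of the spring ball. Axes as the station's. It stands up to 12 mm either way along the rail from its middle place; it cannot be pushed. The detent is engaged when groove_mark is level with ball_mark along station y.
- tub: Pale, cloudy round tub with a white lid, 100 mm across, 110 mm high, loose; origin at the centre of its underside. Leave alone.
- biscuit_box: Pale open plastic box with biscuits, 160 x 200 x 60 mm high, loose; origin at the centre of its underside. Leave alone.
- master_disc: Steel disc 60 mm across, 15 mm high, loose, beyond the gauge; origin at the centre of its underside. Leave alone.

How it is judged:
On the way, in this order (a step that is already met when the one before it is completed fails the run):
1. the pointer has been turned onto the zero mark (value of joint zero_knob between -0.12 and 0.12 rad), for 0.3 s.
2. the carriage sits in the ball detent, its handle gripped (y of groove_mark in the frame of ball_mark between -0.003 and 0.003 m and contact force between the fingers and carriage above 2 N), for 0.3 s.
At the end, for the whole second after the job is handed in: The pointer is within 0.12 rad (7 degrees) of the zero mark, the carriage's line is within 3 mm of the block's line along the rail and still (under 10 mm/s), and the fingers still hold the handle with more than 2 N (all of step 1 and all of step 2 and velocity of joint carriage between -0.01 and 0.01 m/s); the arm keeps its last pose, push and grip.
It fails at once if the carriage is run past the notch by more than 15 mm (y of groove_mark in the frame of ball_mark above 0.015 m).
It fails at once if the tub is disturbed (distance of tub from where it was at the start of the episode above 0.02 m or angle between tub's own z axis and vertical above 0.3 rad).
It fails at once if the biscuit box is disturbed (distance of biscuit_box from where it was at the start of the episode above 0.02 m or angle between biscuit_box's own z axis and vertical above 0.3 rad).
It fails at once if the steel disc is disturbed (distance of master_disc from where it was at the start of the episode above 0.02 m).
It also fails if it takes over 61 s, if anything falls off the work surface, if the arm or the gripper's body presses on something with over 40 N, if the wrist force passes 120 N, or if a joint passes its speed limit or range.

## Working session

There is one attempt and no reset: what is moved stays moved. The work goes in short steps, Python scripts to look and compute and a shell command to move; the robot and the scene stay as the last step left them, time stands still between calls to the robot, and variables do not carry over. Pictures are saved under pics/ and viewed, at most 10 in all, crops included, and the job is handed in when it is done.

```bash
ls; mkdir -p pics; python3 - <<'E'
from workcell import status, optics
import cv2, numpy as np
np.set_printoptions(precision=4,suppress=True)
s=status.observe();print(s)
for n in("top","side"):
    p,d=optics.camera(n);cv2.imwrite(f"pics/{n}0.png",p);np.save(f"pics/{n}0.npy",d)
    i=optics.camera_info(n);print(n,i)
E
```

```text
pics
{'t': 0.0, 'joint_positions': array([-1.4114,  0.1312,  1.4893, -0.    ,  1.523 , -0.0854]), 'qd': array([0.0006, 0.0002, 0.0009, 0.0012, 0.0018, 0.0004]), 'joint_efforts': array([ -0.0016, -55.9839, -49.1767,   0.0767,   0.0349,  -0.0002]), 'tcp_pos': array([ 0.1453, -0.5816,  0.2316]), 'eef_rot': array([ 0.9925,  0.1221, -0.    , -0.0009]), 'contact_force': array([-0.6119, -0.3372, -0.222 ]), 'ft_torque': array([ 0.017 , -0.0068, -0.0506]), 'finger_force': 0.0, 'finger_gap': 0.09312897664828004}
top {'camera_matrix': array([[371.457 ,   0.    , 324.3048],
       [  0.    , 371.457 , 196.2696],
       [  0.    ,   0.    ,   1.    ]]), 'view': array([[ 0.0263, -0.9996,  0.0041, -0.0407],
       [ 0.9972,  0.0265,  0.0702, -0.6126],
       [-0.0703,  0.0023,  0.9975, -1.1721],
       [ 0.    ,  0.    ,  0.    ,  1.    ]])}
side {'camera_matrix': array([[487.2643,   0.    , 318.9778],
       [  0.    , 487.2643, 192.828 ],
       [  0.    ,   0.    ,   1.    ]]), 'view': array([[ 0.9944, -0.1045, -0.0169, -0.6122],
       [ 0.0883,  0.7307,  0.677 , -0.125 ],
       [-0.0584, -0.6747,  0.7358, -1.7648],
       [ 0.    ,  0.    ,  0.    ,  1.    ]])}
```

View pics/top0.png

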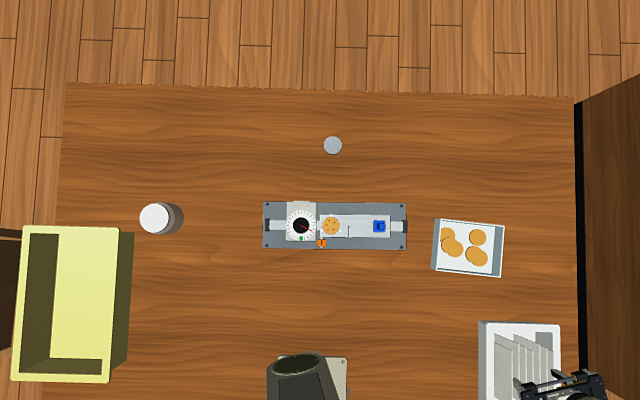

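View pics/side0.png

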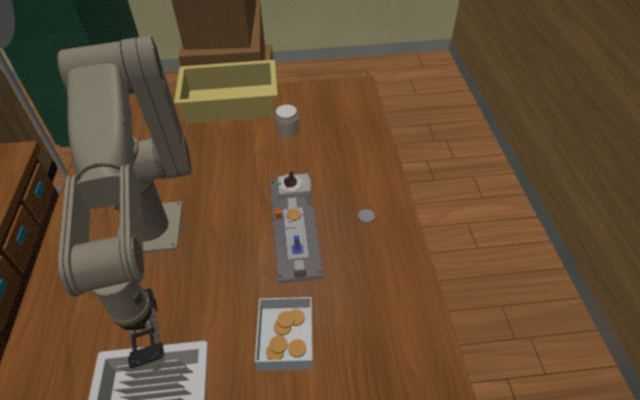

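The top view shows the gauge knob near (300,226), the handle at (379,226), the carriage line at (348,231) and the orange block at (321,243). The box is at (468,247), the tub at (155,218) and the disc at (333,145). The side view shows the handle at (297,245) and the knob at (291,181). I'll enlarge both.

```bash
python3 - <<'E'
import cv2,numpy as np
a=cv2.imread("pics/top0.png")[195:257,255:415]; b=cv2.imread("pics/side0.png")[165:285,255:335]
a=cv2.resize(a,None,fx=5,fy=5,interpolation=cv2.INTER_CUBIC);b=cv2.resize(b,None,fx=5,fy=5,interpolation=cv2.INTER_CUBIC)
cv2.imwrite("pics/t1.png",a);cv2.imwrite("pics/s1.png",b)
E
cat > h.py <<'E'
import cv2,numpy as np
from workcell import status, optics
np.set_printoptions(precision=4,suppress=True)
def ray(n,uv):
    i=optics.camera_info(n);K=i["camera_matrix"];V=i["view"];R=V[:3,:3]
    c=-R.T@V[:3,3]; q=np.linalg.solve(K,[uv[0],uv[1],1.]); return c,R.T@(q*[1,-1,-1])
def plane(n,uv,z):
    c,d=ray(n,uv); return c+d*(z-c[2])/d[2]
def tri(u1,u2):
    A=[];b=[]
    for n,u in(("top",u1),("side",u2)):
        c,d=ray(n,u);d=d/np.linalg.norm(d);P=np.eye(3)-np.outer(d,d);A.append(P);b.append(P@c)
    x=np.linalg.lstsq(np.vstack(A),np.hstack(b),rcond=None)[0]
    return x,np.linalg.norm(np.vstack(A)@x-np.hstack(b))
def proj(n,p):
    i=optics.camera_info(n);q=i["view"]@np.append(p,1);q=i["camera_matrix"]@(q[:3]*[1,-1,-1]);return q[:2]/q[2]
def blob(img,lo,hi,box):
    x0,y0,x1,y1=box
    m=cv2.inRange(cv2.cvtColor(img[y0:y1,x0:x1],cv2.COLOR_BGR2HSV),np.array(lo),np.array(hi))
    n,l,st,c=cv2.connectedComponentsWithStats(m)
    k=1+np.argmax(st[1:,4]);return c[k]+[x0,y0],st[k]+[x0,y0,0,0,0],(l==k)
E
```

```text
(no output)
```

View pics/t1.png

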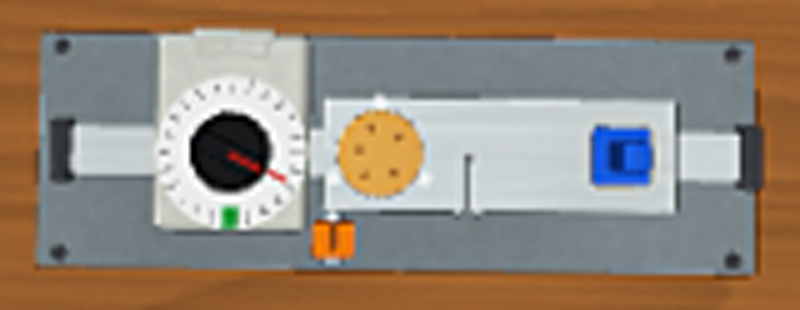

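View pics/s1.png

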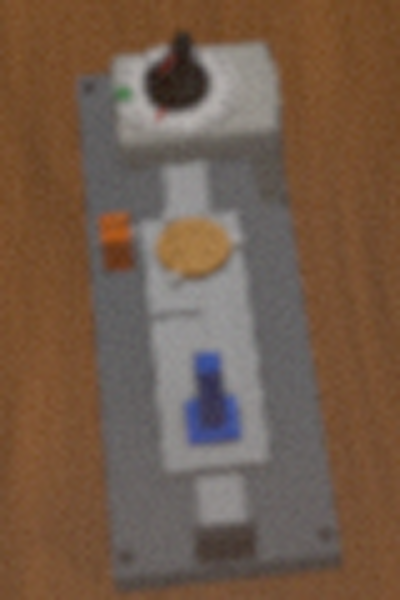

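The enlarged top view shows the plate corners at crop (42,33), (755,42), (755,273) and (38,265). The knob is at (230,152) with the red tip at (286,181), and the green mark is at (230,217). The groove line end is at (468,212), the block line at (334,240), and the blue post top around (636,157). The pointer sits about 1.1 rad anticlockwise of the mark.

```bash
python3 - <<'E'
from h import *
T=lambda x,y:np.array([255+(x+.5)/5-.5,195+(y+.5)/5-.5]); S=lambda x,y:np.array([255+(x+.5)/5-.5,165+(y+.5)/5-.5])
t=cv2.imread("pics/top0.png");s=cv2.imread("pics/side0.png")
cor=[plane("top",T(*c),.02)[:2] for c in((42,33),(755,42),(755,273),(38,265))]
cor=np.array(cor);print("corners",cor,"centre",cor.mean(0))
v=(cor[0]+cor[3]-cor[1]-cor[2])/2; print("len",np.linalg.norm(v),"yaw",np.arctan2(-v[0],v[1]))
w=(cor[0]+cor[1]-cor[2]-cor[3])/2; print("yaw2",np.arctan2(w[1],w[0]),np.linalg.norm(w))
# screws too
sc=np.array([plane("top",T(*c),.02)[:2] for c in((62,46),(733,54),(733,261),(58,252))]);print("screws c",sc.mean(0))
v=(sc[0]+sc[3]-sc[1]-sc[2])/2; print("yaw screws",np.arctan2(-v[0],v[1]))
box=(290,195,325,257);sb=(270,165,325,260)
g,gs,_=blob(t,(45,90,50),(80,255,255),(285,225,320,245));print("green",g,gs,plane("top",g,.125))
g2,gs2,_=blob(s,(45,60,40),(85,255,255),sb);print("green side",g2,"tri",tri(g,g2))
r,rs,m=blob(t,(0,110,110),(6,255,255),(290,212,316,240));print("red",r,rs)
b,bs,m=blob(t,(105,150,60),(130,255,255),(360,210,400,245));print("blue",b,bs)
# brightness inside blue
x,y,w_,h_=bs[:4];print(t[y:y+h_,x:x+w_,0])
b2,bs2,_=blob(s,(105,90,40),(130,255,255),(280,225,320,265));print("blue side",b2,bs2)
x,y,w_,h_=bs2[:4];print(s[y:y+h_,x:x+w_,0])
o,os_,_=blob(t,(5,180,120),(18,255,255),(314,236,330,250));print("orange",o,os_)
gm=plane("top",T(468,212),.052);bm=plane("top",T(334,240),.056);print("groove",gm,"ball",bm)
print("knob disc",plane("top",T(230,152),.135), "camera",ray("top",(0,0))[0])
E
```

```text
corners [[ 0.5924  0.172 ]
 [ 0.5988 -0.2865]
 [ 0.4513 -0.2881]
 [ 0.4445  0.1689]] centre [ 0.5217 -0.0584]
len 0.457774628630903 yaw 0.014380215170885632
yaw2 0.015773830513368312 0.147756946749629
screws c [ 0.5217 -0.0578]
yaw screws 0.013652184017966407
green [300.3125 238.0625] [299 236   4   5  16] [0.4824 0.0423 0.125 ]
green side [279.3333 183.3333] tri (array([0.4816, 0.0423, 0.1261]), np.float64(0.0011521254399912285))
red [303.5 227. ] [301 226   6   3   6]
blue [378.959  225.9508] [374 220  11  12 122]
[[162 160 166 196 193 193 192 194 189 166 176]
 [238 234 233 232 231 230 229 229 229 232 229]
 [229 225 224 215 217 214 211 212 211 211 217]
 [231 225 212 138 143 142 159 171 160 150 187]
 [232 223 186  94 101 132 234 226 220 219 216]
 [238 225 189  99 104 132 235 226 222 221 217]
 [236 224 190  99 102 132 233 225 220 221 217]
 [236 224 187  93  99 132 235 227 223 225 220]
 [234 224 193 114 106 133 223 221 217 218 213]
 [234 226 224 191 166 168 173 174 175 176 179]
 [234 227 228 231 232 230 228 227 226 229 225]
 [222 218 219 220 217 217 217 217 221 221 218]]
blue side [297.2308 248.7077] [292 244  11   9  65]
[[137 127 107  90  84  80  79  97 128 141 146]
 [138 134 116  90  81  79  88  99 132 149 149]
 [139 140 119  96  82  79  85  92 129 151 142]
 [133 138 121  95  84  80  83  96 124 147 134]
 [136 141 123  96  78  83  79  93 121 141 139]
 [133 141 129 101  85  87  87 100 128 145 139]
 [136 142 133 113 107 104 106 122 140 145 144]
 [140 146 139 132 131 134 132 134 139 142 139]
 [139 141 142 140 135 131 130 128 122 125 127]]
orange [321.3455 242.3273] [317 239   9   8  55]
groove [ 0.4864 -0.102   0.052 ] ball [ 0.4671 -0.0192  0.056 ]
knob disc [0.5204 0.0421 0.135 ] camera [ 0.5295 -0.0218  1.2123]
```

```bash
cat >> h.py <<'E'
YAW=0.0143
def rel(p,th):
    s=status.observe();from scipy.spatial.transform import Rotation as Ro
    R=Ro.from_quat(s["eef_rot"]).as_matrix();d=R.T@(np.array(p)-s["tcp_pos"])/.2
    cur=np.arctan2(R[1,0],R[0,0]);print("t",s["t"],"tcp",s["tcp_pos"],"yaw",cur,"tilt",R[2],"shares",d,"turn",-((th-cur+np.pi/2)%np.pi-np.pi/2)/np.pi,"F",s["contact_force"],s["finger_force"],s["finger_gap"])
E
python3 - <<'E'
from h import *
T=lambda x,y:np.array([255+(x+.5)/5-.5,195+(y+.5)/5-.5]); S=lambda x,y:np.array([255+(x+.5)/5-.5,165+(y+.5)/5-.5])
k=np.array([.5203,.042])
t=cv2.imread("pics/top0.png")
c=t[212:240,290:318].astype(int); e=c[:,:,2]-np.maximum(c[:,:,1],c[:,:,0]);
ys,xs=np.where(e>50);pts=np.array([plane("top",(x+290,y+212),.137)[:2]-k for x,y in zip(xs,ys)]);w=e[ys,xs]
print(np.c_[xs+290,ys+212,w],pts)
d=(pts*w[:,None]).sum(0);print("ang",np.arctan2(d[1],d[0]),"knob",(np.arctan2(d[1],d[0])-np.pi-YAW)%(2*np.pi))
q=plane("top",T(286,181),.135)[:2]-k;print("tip",q,np.linalg.norm(q),(np.arctan2(q[1],q[0])-np.pi-YAW)%(2*np.pi))
print("handle top",plane("top",(382.3,226),.12),"tri",tri((382.3,226),S(208,362)))
print("bar top tri",tri(T(230,152),S(181,40)))
print("proj bar top",proj("top",[k[0],k[1],.1655]),proj("side",[k[0],k[1],.1655]), "crop knob",T(230,152),S(181,40))
rel([.52,.04,.23],YAW+1.09)
E
```

```text
[[301 225  81]
 [301 226 152]
 [302 226 135]
 [303 226  71]
 [302 227  55]
 [303 227 145]
 [304 227 136]
 [305 227  70]
 [304 228  57]
 [305 228 146]
 [306 228 144]
 [306 229  80]
 [308 229  58]
 [309 229 139]
 [309 230  73]
 [310 230 121]
 [311 230 130]
 [311 231  63]] [[ 0.0001 -0.0012]
 [-0.0028 -0.0013]
 [-0.0027 -0.0042]
 [-0.0026 -0.007 ]
 [-0.0056 -0.0042]
 [-0.0055 -0.0071]
 [-0.0054 -0.01  ]
 [-0.0053 -0.0129]
 [-0.0083 -0.0101]
 [-0.0082 -0.013 ]
 [-0.0081 -0.0159]
 [-0.011  -0.016 ]
 [-0.0108 -0.0217]
 [-0.0108 -0.0246]
 [-0.0136 -0.0247]
 [-0.0136 -0.0276]
 [-0.0135 -0.0304]
 [-0.0164 -0.0305]]
ang -2.0677296708397206 knob 1.059562982750072
tip [-0.0158 -0.0328] 0.03635819983823097 1.1077231371421163
handle top [ 0.5236 -0.1966  0.12  ] tri (array([ 0.5232, -0.1969,  0.1181]), np.float64(0.0004963164777725772))
bar top tri (array([0.5226, 0.0395, 0.1774]), np.float64(0.0026197816047587212))
proj bar top [299.983  225.1016] [289.7747 174.6138] crop knob [300.6 225. ] [290.8 172.6]
t 0.1 tcp [ 0.1453 -0.5816  0.2317] yaw 0.24483284969202365 tilt [ 0.0001 -0.0017 -1.    ] shares [ 2.5708 -2.5613  0.013 ] turn -0.2735768907932388 F [ 0.4058 -0.2881 -0.8558] 0.0 0.09296332802183747
```

The gauge centre is at (0.522, -0.058) with yaw 0.014. The knob axis is at (0.520, 0.042) with an angle of about 1.1 rad. The handle is at (0.523, -0.197), its top measured at 118 mm. The groove has to travel about 83 mm to the ball mark. Next I move over to the knob.

```bash
python3 -m jog '[[[1,0.2,-0.2,0,0],[1,0.4,-0.4,0,0],[1,0.55,-0.55,0,0],[1,0.7,-0.7,0,0],[1,0.9,-0.9,0,0]]]'; python3 -m jog '[[[1,0.2,-0.2,0,0],[1,0.4,-0.4,0,0],[1,0.55,-0.55,0,0],[1,0.7,-0.7,0,0],[1,0.85,-0.85,0,0]]]'; python3 -m jog '[[[1,0.16,-0.16,0,-0.04],[1,0.32,-0.32,0,-0.08],[1,0.48,-0.48,0,-0.12],[1,0.64,-0.64,0,-0.16],[1,0.8,-0.8,0,-0.2]]]'; python3 -c "
from h import *
rel([.5203,.042,.2],YAW+1.10)"
```

```text
t: 0.6
tcp_pos: [0.2735, -0.3676, 0.2321]
eef_rot: [0.993, 0.122, -0.0, -0.0]
contact_force: [0.7, 1.2, 0.0]
finger_gap: 0.0928
finger_force: 0.0
t: 1.1
tcp_pos: [0.3974, -0.1611, 0.2325]
eef_rot: [0.992, 0.122, 0.0, -0.0]
contact_force: [1.2, -0.5, -0.1]
finger_gap: 0.093
finger_force: 0.0
t: 1.6
tcp_pos: [0.5137, 0.0326, 0.2323]
eef_rot: [0.905, 0.425, -0.0, -0.0]
contact_force: [0.2, -0.5, 1.5]
finger_gap: 0.093
finger_force: 0.0
t 1.6 tcp [0.5137 0.0326 0.2323] yaw 0.878579474640833 tilt [-0.0003 -0.0002 -1.    ] shares [ 0.0574 -0.0046  0.1614] turn -0.0750321735982598 F [ 0.2226 -0.5225  1.5318] 0.0 0.09304205631386286
```

```bash
python3 -m jog '[[[1,0.057,-0.005,0.1,-0.04],[1,0.057,-0.005,0.15,-0.075],[1,0.057,-0.005,0.15,-0.075],[1,0.057,-0.005,0.15,-0.075]]]'; python3 -c "
from h import *
rel([.5203,.042,.159],YAW+1.10)
p,d=optics.camera('side');cv2.imwrite('pics/s2.png',cv2.resize(p[125:205,250:330],None,fx=6,fy=6,interpolation=2))"
```

```text
t: 2.0
tcp_pos: [0.5195, 0.0399, 0.2025]
eef_rot: [0.851, 0.525, -0.0, -0.0]
contact_force: [-0.6, -0.5, 0.3]
finger_gap: 0.093
finger_force: 0.0
t 2.0 tcp [0.5195 0.0399 0.2025] yaw 1.1053140096647045 tilt [-0.0005 -0.0008 -1.    ] shares [ 0.0113 -0.0008  0.2173] turn -0.0028603295608765756 F [-0.5791 -0.4759  0.3437] 0.0 0.0930491932989715
```

View pics/s2.png

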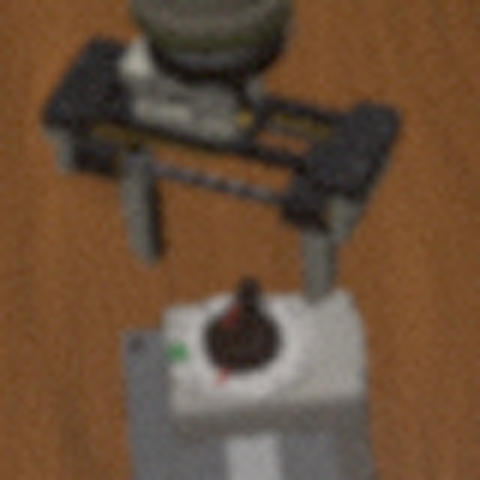

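The fingers, tips at crop (150,255) and (318,295), straddle the bar at (248,300). I'll descend and close.

```bash
python3 -m jog '[[[1,0.011,0,0.1,0],[1,0.011,0,0.217,0],[1,0.011,0,0.217,0],[0.5,0.011,0,0.217,0],[0.3,0.011,0,0.217,0]]]'; python3 -m jog '[[[0.1,0,0,0,0],[0,0,0,0,0],[0,0,0,0,0],[0,0,0,0,0],[0,0,0,0,0]]]'; python3 -c "
from h import *
rel([.5203,.042,.159],YAW)"
```

```text
t: 2.55
tcp_pos: [0.5218, 0.0417, 0.1611]
eef_rot: [0.851, 0.526, 0.001, 0.001]
contact_force: [-0.5, 0.8, -0.5]
finger_gap: 0.0811
finger_force: 0.0
t: 3.05
tcp_pos: [0.5208, 0.042, 0.1593]
eef_rot: [0.85, 0.526, 0.0, 0.0]
contact_force: [0.1, -1.3, 0.1]
finger_gap: 0.0415
finger_force: 0.0
t 3.05 tcp [0.5208 0.042  0.1593] yaw 1.1087244222050712 tilt [ 0.  0. -1.] shares [-0.0012 -0.0022  0.0015] turn 0.3483661132688571 F [ 0.0613 -1.306   0.1413] 0.0 0.041495807340331606
```

```bash
python3 -m jog '[[[0,0,0,0,0],[0,0,0,0,0],[0,0,0,0,0],[0,0,0,0,0],[0,0,0,0,0]]]';python3 -c "
from h import *
rel([.5203,.042,.159],YAW)"
```

```text
t: 3.55
tcp_pos: [0.5206, 0.0421, 0.1592]
eef_rot: [0.85, 0.526, -0.0, -0.0]
contact_force: [-2.0, 0.6, 0.6]
finger_gap: 0.0118
finger_force: 30.0
t 3.55 tcp [0.5206 0.0421 0.1592] yaw 1.108764173013272 tilt [-0.     -0.0004 -1.    ] shares [-0.001  -0.0014  0.0011] turn 0.3483787663440912 F [-1.9752  0.6443  0.6003] 29.98007833957672 0.011788193626714894
```

```bash
python3 -m jog '[[[0,0,0,0,0.04],[0,0,0,0,0.08],[0,0,0,0,0.12],[0,0,0,0,0.16],[0,0,0,0,0.2]]]';python3 -m jog '[[[0,0,0,0,0.04],[0,0,0,0,0.08],[0,0,0,0,0.12],[0,0,0,0,0.148],[0,0,0,0,0.148]]]';python3 -c "
from h import *
rel([.5203,.042,.159],YAW)"
```

```text
t: 4.05
tcp_pos: [0.5208, 0.0419, 0.1592]
eef_rot: [0.972, 0.235, 0.0, 0.0]
contact_force: [0.8, -0.6, -0.2]
finger_gap: 0.0114
finger_force: 30.0
t: 4.55
tcp_pos: [0.5209, 0.0417, 0.1592]
eef_rot: [1.0, 0.007, 0.0, 0.0]
contact_force: [0.5, -1.5, -0.1]
finger_gap: 0.0117
finger_force: 30.0
t 4.55 tcp [0.5209 0.0417 0.1592] yaw 0.013941524804947569 tilt [ 0.0001  0.0005 -1.    ] shares [-0.0028 -0.0016  0.0012] turn -0.0001141061985368731 F [ 0.4759 -1.4716 -0.1069] 29.990392327308655 0.011741854344157678
```

Now release, rise, and check the pointer while clear.

```bash
python3 -m jog '[[[0,0,0,0,0],[0.4,0,0,0,0],[0.4,0,0,0,0],[0.4,0,0,0,0],[0.4,0,0,0,0]]]';python3 -m jog '[[[0.5,0,0,-0.1,0],[1,0,0,-0.3,0],[1,0,0,-0.4,0],[1,0,0.25,-0.4,0],[1,0,0.5,-0.4,0]]]'; python3 -m jog '[[[1,0,0.2,0,0],[1,0.0,0.4,0,0],[1,0,0.69,0,0],[1,0,0.69,0,0]]]';python3 - <<'E'
from h import *
rel([.5233,-.197,.2],YAW)
p,d=optics.camera("top");q,_=optics.camera("side");cv2.imwrite("pics/t3f.png",p);cv2.imwrite("pics/s3f.png",q)
a=cv2.resize(p[195:257,255:415],None,fx=5,fy=5,interpolation=2);b=cv2.resize(q[145:265,255:335],None,fx=5,fy=5,interpolation=2)
o=np.zeros((600,800,3),np.uint8);o[:310]=a;o[310:,:400]=b[:290];o[310:,400:]=b[290:580]
cv2.imwrite("pics/c3.png",o)
E
```

```text
t: 5.05
tcp_pos: [0.5208, 0.0421, 0.1593]
eef_rot: [1.0, 0.008, 0.0, -0.0]
contact_force: [-0.5, 0.4, -0.6]
finger_gap: 0.0361
finger_force: 0.0
t: 5.55
tcp_pos: [0.5231, -0.0579, 0.2407]
eef_rot: [1.0, 0.01, 0.001, 0.0]
contact_force: [1.8, -0.9, -0.1]
finger_gap: 0.0723
finger_force: 0.0
t: 5.95
tcp_pos: [0.5238, -0.2006, 0.2391]
eef_rot: [1.0, 0.006, -0.0, 0.001]
contact_force: [-0.6, 0.6, -0.3]
finger_gap: 0.0926
finger_force: 0.0
t 5.95 tcp [ 0.5238 -0.2006  0.2391] yaw 0.011666181151738975 tilt [-0.0003  0.0016 -1.    ] shares [-0.0024 -0.0183  0.1954] turn -0.0008383705778187079 F [-0.6072  0.5512 -0.3394] 0.0 0.09255323489659067
```

View pics/c3.png

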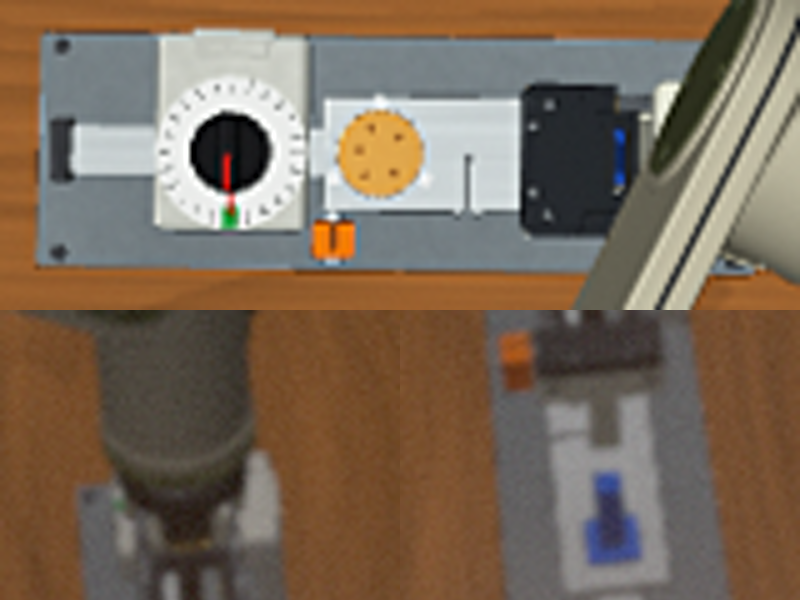

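The pointer tip at (230,208) is on the green mark at (230,217). The slight tilt of the red line fits the parallax of the raised bar. The hand stands over the handle, which is at (610,510) in the side crop. Next: descend and grip.

```bash
python3 -m jog '[[[1,-0.002,-0.018,0.2,0],[1,-0.002,-0.018,0.4,0],[1,-0.002,-0.018,0.55,0],[1,-0.002,-0.018,0.71,0],[0.5,-0.002,-0.018,0.71,0]]]';python3 -m jog '[[[0.1,0,0,0,0],[0,0,0,0,0],[0,0,0,0,0],[0,0,0,0,0],[0,0,0,0,0]]]';python3 -m jog '[[[0,0,0,0,0],[0,0,0,0,0],[0,0,0,0,0],[0,0,0,0,0],[0,0,0,0,0]]]';python3 - <<'E'
from h import *
rel([.5232,-.197,.095],YAW)
p,d=optics.camera("top");cv2.imwrite("pics/t4f.png",p)
# red pointer check
k=np.array([.5203,.042])
for f in("pics/t3f.png","pics/t4f.png"):
    c=cv2.imread(f)[228:240,290:312].astype(int);e=c[:,:,2]-np.maximum(c[:,:,1],c[:,:,0]);ys,xs=np.where(e>40)
    for r in sorted(set(ys)):
        m=ys==r;u=(xs[m]*e[r,xs[m]]).sum()/e[r,xs[m]].sum()+290;q=plane("top",(u,r+228),.132)[:2]-k;print(r+228,u,q)
E
```

```text
t: 6.55
tcp_pos: [0.5207, -0.1889, 0.0921]
eef_rot: [1.0, 0.009, -0.004, -0.002]
contact_force: [-1.3, 0.0, -0.3]
finger_gap: 0.0888
finger_force: 0.0
t: 7.05
tcp_pos: [0.5246, -0.1927, 0.0983]
eef_rot: [1.0, 0.008, 0.001, 0.0]
contact_force: [-0.1, -0.0, -0.6]
finger_gap: 0.0496
finger_force: 0.0
t: 7.55
tcp_pos: [0.524, -0.1925, 0.0972]
eef_rot: [1.0, 0.008, -0.0, 0.0]
contact_force: [-0.2, -0.7, 0.4]
finger_gap: 0.0178
finger_force: 30.0
t 7.55 tcp [ 0.524  -0.1925  0.0972] yaw 0.015400880650609372 tilt [-0.0001  0.0002 -1.    ] shares [-0.0043  0.0224  0.011 ] turn 0.0003504211945974238 F [-0.1564 -0.7196  0.4434] 29.999968707561493 0.01783068914041315
228 299.7620817843866 [-0.0087  0.0024]
229 299.7677902621723 [-0.0116  0.0023]
230 299.7638376383764 [-0.0144  0.0022]
231 299.7509025270758 [-0.0173  0.0022]
232 299.781512605042 [-0.0202  0.002 ]
233 301.0 [-0.023  -0.0016]
234 300.66265060240966 [-0.0259 -0.0007]
235 300.65644171779144 [-0.0288 -0.0008]
236 301.0 [-0.0316 -0.0019]
237 301.0 [-0.0345 -0.002 ]
228 299.76404494382024 [-0.0087  0.0024]
229 299.7689393939394 [-0.0116  0.0023]
230 299.7631578947368 [-0.0144  0.0022]
231 299.75457875457874 [-0.0173  0.0022]
232 299.78389830508473 [-0.0202  0.002 ]
233 301.0 [-0.023  -0.0016]
234 300.66265060240966 [-0.0259 -0.0007]
235 300.65644171779144 [-0.0288 -0.0008]
236 301.0 [-0.0316 -0.0019]
237 301.0 [-0.0345 -0.002 ]
```

Gripped at the handle with a gap of 17.8 mm, and the pointer is within about 0.04 rad. Next I re-measure the distance from the groove to the ball line.

```bash
cat >> h.py <<'E'
def lines(p,u0,u1):
    # dark line columns: groove rows 232..236, block rows 240..245
    g=p.astype(float).mean(2)
    G=g[232:237,u0:u1].mean(0);B=p[240:246,317:326,2].astype(float).mean(0)
    def dip(v,o):
        k=np.argmin(v);w=np.clip(np.median(v)-v,0,None);s=slice(max(k-1,0),k+2);return o+(w[s]*np.arange(len(v))[s]).sum()/w[s].sum()
    a=dip(G,u0);b=dip(B,317);A=plane("top",(a,234.5),.052);C=plane("top",(b,243),.056)
    ax=np.array([-np.sin(YAW),np.cos(YAW)]);print("cols",a,b,"ahead",(C-A)[:2]@ax);return G,B
E
python3 - <<'E'
from h import *
for f in("top0","t4f"):
    p=cv2.imread(f"pics/{f}.png");print(lines(p,340,357))
p=cv2.imread("pics/t4f.png");cv2.imwrite("pics/c4.png",cv2.resize(p[205:250,300:400],None,fx=7,fy=7,interpolation=2))
E
```

```text
cols 347.9008592200925 321.1962110960758 ahead 0.08269496738984339
(array([212.3333, 208.8   , 209.4667, 210.0667, 209.6667, 210.1333,
       216.    , 201.    , 120.1333, 219.8   , 215.    , 211.2   ,
       210.9333, 211.0667, 211.0667, 211.    , 211.1333]), array([169.    , 250.5   , 243.6667, 238.1667, 139.1667, 214.    ,
       245.    , 244.8333, 235.3333]))
cols 352.0104309634916 321.1989247311828 ahead 0.09546974808530452
(array([209.    , 208.7333, 208.9333, 208.6   , 210.4   , 215.1333,
       198.    ,  82.6667, 224.7333, 220.6667, 212.3333,  54.1333,
        36.8667,  49.0667,  44.6   ,  63.2667,  51.7333]), array([168.1667, 250.    , 243.    , 237.8333, 138.5   , 213.1667,
       244.5   , 244.5   , 234.1667]))
```

View pics/c4.png

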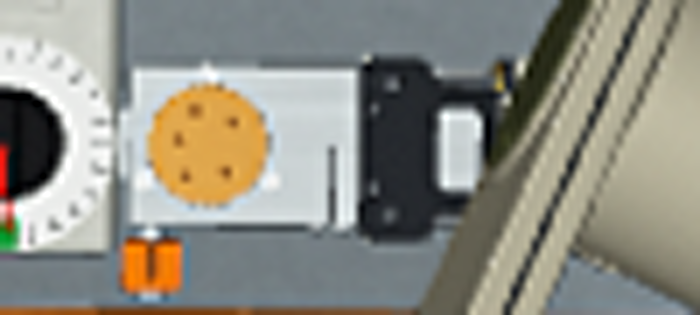

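The groove line is at crop (332,190) and the block line at (152,260). Closing the fingers shifted the carriage about 3 mm. I'll slide most of the way slowly, then re-measure.

```bash
python3 -m jog '[[[0,0,-0.06,0,0],[0,0,-0.12,0,0],[0,0,-0.18,0,0],[0,0,-0.24,0,0],[0,0,-0.28,0,0]]]';python3 -m jog '[[[0,0,0,0,0],[0,0,0,0,0],[0,0,0,0,0]]]';python3 - <<'E'
from h import *
rel([.5232,-.197+.08,.097],YAW)
lines(cv2.imread("pics/t4f.png"),340,350)
p,d=optics.camera("top");cv2.imwrite("pics/t5f.png",p);print(lines(p,322,333))
E
```

```text
t: 8.1
tcp_pos: [0.5231, -0.1348, 0.0972]
eef_rot: [1.0, 0.008, -0.0, -0.0]
contact_force: [-0.3, -1.9, 0.0]
finger_gap: 0.0178
finger_force: 30.0
t: 8.4
tcp_pos: [0.5231, -0.1364, 0.0972]
eef_rot: [1.0, 0.008, -0.0, -0.0]
contact_force: [-0.8, 0.6, -0.3]
finger_gap: 0.0176
finger_force: 30.0
t 8.4 tcp [ 0.5231 -0.1364  0.0972] yaw 0.015498464145241767 tilt [-0.0002 -0.0002 -1.    ] shares [ 0.0021 -0.097   0.0009] turn 0.0003814829856672805 F [-0.7913  0.5816 -0.2613] 30.000008046627045 0.01758014615874358
cols 346.92010684798447 321.1989247311828 ahead 0.07963603237249031
cols 331.27780660785334 321.195681511471 ahead 0.031001059653996643
(array([208.4   , 209.9333, 210.2   , 207.8667, 210.2667, 215.6667,
       203.5333,  78.7333, 158.2667,  28.7333,  51.2   ]), array([168.    , 250.1667, 243.1667, 237.6667, 138.3333, 213.5   ,
       244.3333, 244.5   , 234.3333]))
```

```bash
python3 -m jog '[[[0,0,-0.02,0,0],[0,0,-0.04,0,0],[0,0,-0.04,0,0]]]';python3 -m jog '[[[0,0,-0.01,0,0],[0,0,-0.01,0,0]]]';python3 -m jog '[[[0,0,-0.01,0,0],[0,0,-0.01,0,0]]]';python3 -m jog '[[[0,0,-0.01,0,0],[0,0,-0.01,0,0]]]';python3 - <<'E'
from h import *
p,d=optics.camera("top");cv2.imwrite("pics/t6f.png",p);print(lines(p,320,329))
E
```

```text
t: 8.75
tcp_pos: [0.5229, -0.128, 0.0972]
eef_rot: [1.0, 0.008, -0.0, -0.0]
contact_force: [-1.2, 0.9, -0.4]
finger_gap: 0.0177
finger_force: 30.0
t: 8.95
tcp_pos: [0.5229, -0.1261, 0.0972]
eef_rot: [1.0, 0.008, -0.0, -0.0]
contact_force: [0.3, -0.1, -0.5]
finger_gap: 0.0178
finger_force: 30.0
t: 9.15
tcp_pos: [0.5229, -0.1251, 0.0972]
eef_rot: [1.0, 0.008, 0.0, 0.001]
contact_force: [-1.9, -5.0, -1.5]
finger_gap: 0.0179
finger_force: 30.0
t: 9.35
tcp_pos: [0.5229, -0.1233, 0.0972]
eef_rot: [1.0, 0.007, 0.0, 0.001]
contact_force: [-0.4, -3.8, -0.2]
finger_gap: 0.0176
finger_force: 30.0
cols 327.5222506393862 321.1954177897574 ahead 0.01932521871905048
(array([208.7333, 209.2667, 211.1333, 212.4   , 178.1333,  50.7333,
        47.    ,  53.6   ,  42.    ]), array([167.5   , 250.1667, 243.1667, 237.5   , 138.    , 213.3333,
       244.3333, 244.5   , 234.5   ]))
```

The rib was met at TCP y ≈ -0.1255, which agrees with the vision estimate and puts the notch at about -0.1125. I'll continue in small steps.

```bash
for i in 1; do python3 -m jog '[[[0,0,-0.01,0,0],[0,0,-0.01,0,0]]]';python3 -m jog '[[[0,0,-0.01,0,0],[0,0,-0.01,0,0]]]';python3 -m jog '[[[0,0,-0.01,0,0],[0,0,-0.01,0,0]]]';python3 -m jog '[[[0,0,-0.01,0,0],[0,0,-0.01,0,0]]]';python3 -m jog '[[[0,0,-0.008,0,0],[0,0,-0.008,0,0],[0,0,-0.008,0,0]]]'; done | grep -E 'tcp|contact';python3 - <<'E'
from h import *
p,d=optics.camera("top");q,_=optics.camera("side");cv2.imwrite("pics/t7f.png",p)
g=p.astype(int).mean(2);print(g[228:240,316:328].astype(int));print(p[239:247,316:328,2])
a=cv2.resize(p[215:250,300:340],None,fx=10,fy=10,interpolation=2);b=cv2.resize(q[175:245,265:305],None,fx=8,fy=8,interpolation=2)
o=np.zeros((560,720,3),np.uint8);o[:350,:400]=a;o[:,400:]=b;cv2.imwrite("pics/c7.png",o)
E
```

```text
tcp_pos: [0.5229, -0.1204, 0.0972]
contact_force: [-0.9, -0.2, -0.6]
tcp_pos: [0.5228, -0.1177, 0.0972]
contact_force: [-1.6, 1.2, -0.7]
tcp_pos: [0.5228, -0.1155, 0.0971]
contact_force: [-0.8, 3.4, 0.7]
tcp_pos: [0.5227, -0.1138, 0.0972]
contact_force: [-1.3, 2.0, -0.1]
tcp_pos: [0.5227, -0.1128, 0.0972]
contact_force: [-1.5, -1.1, -1.6]
[[137 216 210 214 210  97  36  39  42  42  42  42]
 [115 217 212 214 211  97  36  37  40  42  42  41]
 [118 220 212 215 211  96  37  46  49  40  40  42]
 [119 219 212 214 211  98  45  85  73  39  42  42]
 [119 219 210 214 210  97  48  88  47  39  40  41]
 [119 219 211 214 210  96  35  35  36  39  39  40]
 [120 222 212 216 212  98  38  38  41  56  63  39]
 [125 224 215 217 209 100  38  41  50  95 122  38]
 [134 215 209 215 182 128  32  39  39  51  67  42]
 [ 91 113 124 176 145 211  41  33  39  38  36  37]
 [ 97 123 109 122 200 252 105  23  29  34  45  45]
 [ 97 120  67  74  91 125  93  61  63  82  90  90]]
[[ 90 122 145 151 158 155 122 122 123 121  74  83]
 [ 97 179 255 253 245 127 215 255 255 255 105 118]
 [111 172 250 242 238 123 205 245 244 240  98 113]
 [110 171 247 240 236 121 203 243 241 236  97 112]
 [112 169 248 240 235 119 201 242 240 229  97 111]
 [110 164 251 242 235 139 214 242 242 231  97 109]
 [109 157 251 242 238 205 245 241 244 222 102 108]
 [107 107 191 195 217 211 207 182 193 153 106 102]]
```

View pics/c7.png

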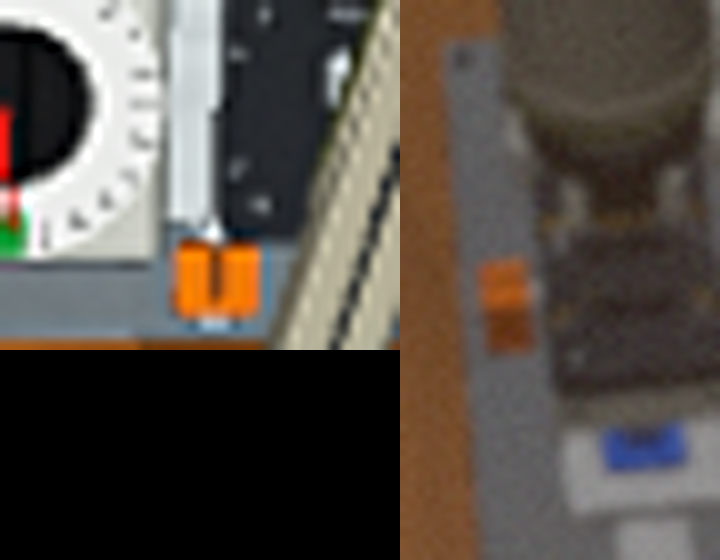

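The lines look aligned: block line at (215,275), and the groove right at the hand's edge at about (213,200), partly hidden. The force showed the rib, then a pull-in of 2–3 N, now fading. To centre it, I'll probe the detent force on both sides.

```bash
cat > f.py <<'E'
from h import *
F=[];Y=[]
for i in range(6):
    optics.camera("top");s=status.observe();F.append(s["contact_force"]);Y.append(s["tcp_pos"][1])
print("y",np.mean(Y),"F",np.mean(F,0),np.std(F,0)[1])
E
python3 f.py; python3 -m jog '[[[0,0,-0.01,0,0],[0,0,-0.01,0,0]]]'>/dev/null;python3 f.py;python3 -m jog '[[[0,0,-0.005,0,0],[0,0,-0.005,0,0]]]'>/dev/null;python3 f.py;python3 -m jog '[[[0,0,0.01,0,0],[0,0,0.01,0,0]]]'>/dev/null;python3 f.py;python3 -m jog '[[[0,0,0.01,0,0],[0,0,0.01,0,0]]]'>/dev/null;python3 f.py;python3 -m jog '[[[0,0,0.01,0,0],[0,0,0.01,0,0]]]'>/dev/null;python3 f.py
```

```text
y -0.11282471204636109 F [-1.2323 -0.5152 -0.7308] 0.8548030163464966
y -0.11167490060155844 F [-1.2498 -5.5915 -1.7624] 0.3153329771756526
y -0.11137402945088364 F [-0.9714 -8.7668 -2.4416] 0.6581526321949278
y -0.11222804935061377 F [-1.1889 -5.0785 -1.9658] 0.4672571495849993
y -0.1134723438414341 F [-1.9314  0.5092 -0.6195] 0.6296366765708705
y -0.11445362417149653 F [-2.6033  7.4981  0.3693] 0.5646081254393965
```

The force changes sign at y ≈ -0.113, so the detent centre is there. I'll settle on it.

```bash
python3 -m jog '[[[0,0,-0.008,0,0],[0,0,-0.008,0,0],[0,0,-0.008,0,0],[0,0,-0.008,0,0]]]';python3 f.py; python3 - <<'E'
from h import *
k=np.array([.5203,.042]);p,_=optics.camera("top")
g,_,_=blob(p,(45,90,50),(80,255,255),(285,225,320,245));print(g)
c=p[233:238,290:312].astype(int);e=np.clip(c[:,:,2]-np.maximum(c[:,:,1],c[:,:,0])-30,0,None);print((e*np.arange(290,312)).sum()/e.sum());s=status.observe();print(s["t"],s["finger_force"],abs(s["qd"]).max())
E
```

```text
t: 13.8
tcp_pos: [0.5227, -0.1139, 0.0972]
eef_rot: [1.0, 0.008, -0.0, -0.0]
contact_force: [-2.6, 4.8, 0.4]
finger_gap: 0.018
finger_force: 30.0
y -0.11388067414341875 F [-2.2925  4.7048  0.0679] 0.5367150536624192
[300.25   238.5833]
300.81931464174454
14.15 29.999864995479584 0.0015733358701407072
```

```bash
python3 -m jog '[[[0,0,-0.004,0,0],[0,0,-0.004,0,0],[0,0,-0.004,0,0],[0,0,-0.004,0,0]]]'>/dev/null;python3 f.py
```

```text
y -0.11358675173843998 F [-2.5232 -0.0069 -1.3954] 0.4833333016145678
```

```bash
python3 -c "
from workcell import workorder
print(workorder.close_job())"
```

```text
the job is handed in; nothing more can be done
None
```

I handed the job in with the pointer about 0.04 rad from the zero mark (limit 0.12) and the carriage held in the notch by its blue handle with 30 N on the fingers. I placed the carriage by feel, because the hand hid the groove line at the end; the detent push had dropped to about zero, and I never went near the tub, box or disc.

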